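# Load a wire spool on its dispenser axle

### The arm

A 7-joint arm with a two-finger parallel gripper is mounted at the origin on a cart in front of the work surface, level with it; the furniture and walls round the work are solid. World frame = base frame: x ahead of the robot, y to its left, z up, the work surface at z = 0. Lengths are in m, angles in rad, forces in N, time in s.
With the tool pointing down it reaches from about 0.425 to 0.925 m from the base axis. Payload 6.8 kg.
Tool frame: the origin (TCP) lies between the finger pads; the fingertips stand 8 mm ahead of it and the grasp point (between the pads) lies 11 mm behind it; z points along the fingers, y is the line along which they close (so a half turn about z gives the same grasp; the last joint's range is limited). The gripper opens to 85 mm and grips with 20 to 120 N. Pads are 22 mm wide; open, the fingers measure 114 mm over their backs; the gripper's body (76 mm by 85 mm) begins 54 mm behind the grasp point. The pads swing forward as they close: fully open they stand 13 mm farther back than shut.
Start: joints at [-1.263, 0.477, 0.022, 1.555, -0.011, 1.109, -0.083], TCP at [0.273, 0.618, 0.239] pointing down, gripper open.
Joint ranges: [-2.96, 2.96], [-0.34, 2.1], [-1.41, 1.46], [0.24, 2.44], [-1.37, 4.51], [0.17, 1.92], [-2.96, 2.96]. Speed limits (rad/s): [2.39, 2.39, 3.14, 3.14, 3.14, 3.14, 3.14].

### API

Orientations are given as a unit quaternion [w, x, y, z].
In Python, from rig import r, vision gives the robot as it stands. The module is installed in compiled form; this text tells all that it offers.
- The arm moves only by the tool drive_tool, never from a script. Its argument "commands" is text: rows parted by semicolons, each of 4 numbers parted by spaces: the shift along the tool's x, y, z in m, then the turn about the tool's z in degrees. A call has 1 to 8 rows; each row shifts and turns the commanded pose from where the row before left it, along the tool's axes as they then stand; what a row does not reach is not made up. A row lasts 1/8 s, in which the tool goes at most 62.5 mm and 10.7 degrees, less where a joint would pass 70% of its speed; a pose out of reach is approached as far as the arm can. A call with a gripper value outside its range is refused whole. "gripper" is the finger opening in m, from 0 to 0.0854, set as the call begins (left out, the last holds). The fingers move at their own pace and stop on an object; the grip force is fixed at half the most. Time passes only in rows, so rows that do not move let the fingers close. It gives the time, the measured TCP pose, the force, the opening and the grip force at its end, in the units of the state.
- r.get_obs(): the state, without advancing time (a new reading comes with each control period).
- vision.snapshot(name): name is "scene" or "side" or "wrist"; returns a dict with "pixels" (400x640x3 uint8, blue, green, red), "K" (3x3 intrinsics, pixels), "R" (3x3) and "t" (3): a world point X has camera coordinates R X + t. Camera axes: x right, y down, z forward; pixel columns grow to the right and rows downward; lengths in m; the calibration is good to about 2 mm. A picture is of the moment at which its call begins. There is no depth.
- r.job_done(): hands the job in; it is judged then, once.
Trained networks look in the newest picture that a camera, given by its name, has taken for a name from the list of things; names that differ only in an ending like _2 or _b are one class to them, and where a whole thing is asked for, a point or a joint stands for the part that bears it (a point fixed in the world has none). Each returns a list of dicts, best first, with "conf" (0 to 1); they miss things now and then, are a little off and sometimes report something else, mostly with a low value. They report only what shows in the picture. A call takes as long as a camera call. They do not tell look-alikes from the thing itself.
- vision.regions_of(camera, name): "pixels" (400x640 bool, what is visible of it) and "uv" ([column, row] in pixels, amid what is visible of it).
The state is a dict: "time_s": time; "joints": joint angles; "joint_velocities": joint speeds; "joint_torque": joint torques, N m; "ee_pos": TCP position; "tool_rot": TCP orientation; "ft_force": force on the tool from outside, world axes, zero at the start; "torque": the same for the moment, N m; "opening": finger opening in m; "grasp_force": force on a finger pad.
Only numpy, scipy, OpenCV 4.12 (cv2) and the standard library are available. Lean on these libraries where they do the work, as an engineer would, in place of code of your own. Each camera call takes 0.05 s, during which the arm holds its last target. There are 200 camera calls.

### The job

Take the steel axle out of the blue dispenser stand by its orange handle, feel for the bore in the yellow bush of the wire spool (never pressing hard) and push the axle through until its stop ring rests against the spool. Lift the spool on the axle, without touching it with the fingers, and lower the axle gently back into both notches of the stand so that the spool hangs free between the uprights; let go and leave the other things where they are.

Things in the scene. Friction and masses are not known exactly. Their poses are not given: they have to be found in the camera images.
- axle: Steel axle, 8 mm round rod, 60 g, lying level in the stand's notches. Origin on its axis at the collar's face; y along the rod, +y to the handle, rounded tip at y = -84 mm. Collar 20 mm wide at y = 0 to +3, orange handle 14 mm square (sides along x and z) at y = +3 to +49, stop ring 16 mm wide at y = -16 to -19 mm. The neck between collar and ring sits in one notch.
- axle_handle (a point): Point on the axle's axis in the middle of its orange handle, 28 mm to +y of the axle's origin: the place to grip.
- stand: Blue dispenser stand, fixed, base 80 x 86 x 5 mm; origin at the centre of its underside, z up. Uprights 44 mm wide, 5 mm thick, 83 mm high at y = +29 and -29 mm, each with a notch at x = 0, 10 mm wide, flared to about 35 mm at the top. Seated, the axle lies along the stand's y, handle to +y, rod centre 55 mm above the desk, its origin at y = +37 mm (5 mm play either way).
- spool: Wire spool, black flanges 60 mm wide, copper winding, 34 mm long, 150 to 290 g, lying on its rims, axis level, in the spool rest. Origin at its centre; y along its axis, end faces at y = +17 and -17 mm. A yellow bush fills its 36 mm wide middle, 0.5 mm below the flange faces, with a 12 mm wide straight bore through it, parallel to y.
- spool_face (a point): Centre of the spool's end face at its +y end, where the axle goes in. NOT the bore's place: the bore's centre lies 8 mm off this centre, in a direction (up, down, sideways, any) that differs each time and is not reported. The bush does not turn in the spool under light forces.
- spool_rest: Grey spool rest, fixed, base 68 x 50 x 4 mm; origin on the desk under the spool, z up. Two bars carry the spool, its axis 38 mm above the desk along the rest's y. Open at the +y end, where the axle comes in. At -y a forked wall 54 mm high, 19.5 mm from the origin, backs the spool; its gap (32 mm wide at x = 0, from 14 mm up, open on top) lets the tip through.
- flux_bottle: Bystander: small amber flux bottle, 30 mm in diameter, 104 mm high with its needle, standing; origin at the centre of its underside.
- heat_sink: Bystander: finned aluminium heat sink, 40 x 40 x 26 mm; origin at the centre of its underside.
- relay_module: Bystander: red relay board with two black relays, 40 x 70 x 22 mm; origin at the centre of its underside.
- stand_notch (a point): Point midway between the stand's two notches, at the height of a seated rod's centre (55 mm above the desk, over the stand's origin).
Not all that is in view belongs to the job. There is more than one size of the spool_rest; the job needs the smallest.

How it is judged:
On the way, in this order (a step that is already met when the one before it is completed fails the run):
1. the axle is lifted out of the stand (distance between axle and stand_notch above 0.07 m and contact force between axle and stand below 0.1 N), for 0.1 s.
2. the axle is pushed through the spool's bore, still in its rest, with the stop ring against the spool (within 4 mm) (y of spool in the frame of axle between -0.04 and -0.033 m and x of spool in the frame of axle between -0.014 and 0.014 m and z of spool in the frame of axle between -0.014 and 0.014 m and horizontal distance between spool and spool_rest below 0.012 m), for 0.1 s.
3. the spool is carried on the axle, clear of its rest (y of spool in the frame of axle between -0.065 and -0.03 m and x of spool in the frame of axle between -0.015 and 0.015 m and z of spool in the frame of axle between -0.015 and 0.015 m and height (world z) of spool above 0.075 m and contact force between spool and spool_rest below 0.05 N), for 0.2 s.
At the end, for the whole second after the job is handed in: The axle lies in both notches, handle to the stand's +y (parallel within 0.08 rad, 5 mm sideways and in height, 9 mm lengthwise); the spool hangs on it between the uprights within 11 mm of the middle and within 14 mm of the seat height, not touching the stand; all at rest and released (x of axle in the frame of stand between -0.005 and 0.005 m and y of axle in the frame of stand between 0.028 and 0.046 m and z of axle in the frame of stand between 0.05 and 0.059 m and angle between the y axis of axle and the y axis of stand, either way round below 0.08 rad and x of spool in the frame of stand between -0.012 and 0.012 m and y of spool in the frame of stand between -0.011 and 0.012 m and z of spool in the frame of stand between 0.041 and 0.066 m and linear speed of spool below 0.03 m/s and linear speed of axle below 0.02 m/s and contact force between spool and stand below 0.2 N and contact force between the fingers and axle below 0.05 N).
It fails at once if the axle presses on the spool with more than 25 N (contact force between axle and spool above 25 N).
It fails at once if the fingers handle the spool (more than 2 N) (contact force between the fingers and spool above 2 N).
It fails at once if the axle is slammed into the stand (more than 60 N) (contact force between axle and stand above 60 N).
It fails at once if the spool falls on the desk, off its rest (horizontal distance between spool and spool_rest above 0.05 m and height (world z) of spool below 0.034 m).
It fails at once if the flux bottle, heat sink or relay module is moved by more than 25 mm or tipped (distance of any of flux_bottle, heat_sink, relay_module from where it was at the start of the episode above 0.025 m or angle between any of flux_bottle, heat_sink, relay_module's own z axis and vertical above 0.4 rad).
It also fails if it takes over 64 s, if anything falls off the work surface, if the arm or the gripper's body presses on something with over 40 N, if the wrist force passes 120 N, or if a joint passes its speed limit or range.

## Working session

There is one attempt and no reset: what is moved stays moved. The work goes in short steps, Python scripts to look and compute and a tool call to move; the robot and the scene stay as the last step left them, time stands still between calls to the robot, and variables do not carry over. Pictures are saved under pics/ and viewed, at most 13 in all, crops included, and the job is handed in when it is done.

Besides the shell and the picture viewer there is one more tool, called after ">>>" as name(argument=value, ...) on one line, values as JSON. drive_tool: Moves the arm, as the interface text tells. Its arguments: {"type":"object","properties":{"commands":{"type":"string"},"gripper":{"type":"number"}},"required":["commands"]}

```bash
mkdir -p pics
cat > h.py <<'E'
import numpy as np, cv2
from rig import r, vision
from scipy.spatial.transform import Rotation as Ro
def snap(n,f=None):
    s=vision.snapshot(n)
    if f: cv2.imwrite('pics/'+f,s['pixels'])
    return s
def ray(s,uv):
    d=s['R'].T@(np.linalg.inv(s['K'])@np.array([uv[0],uv[1],1.]))
    return -s['R'].T@s['t'],d
def onz(s,uv,z):
    c,d=ray(s,uv); return c+d*(z-c[2])/d[2]
def proj(s,X):
    p=s['K']@(s['R']@np.array(X)+s['t']); return p[:2]/p[2]
def tri(rays):
    A=np.zeros((3,3));b=np.zeros(3)
    for c,d in rays:
        d=d/np.linalg.norm(d);P=np.eye(3)-np.outer(d,d);A+=P;b+=P@c
    return np.linalg.solve(A,b)
def pose():
    o=r.get_obs();q=o['tool_rot'];return o,Ro.from_quat([q[1],q[2],q[3],q[0]]).as_matrix()
E
python3 - <<'E'
from h import *
o,R=pose();print({k:np.round(v,3) for k,v in o.items()});print(R.round(3))
S={n:snap(n,n+'0.png') for n in('scene','side','wrist')}
for n in S:
    print(n,'cam',(-S[n]['R'].T@S[n]['t']).round(3))
    for t in('axle','axle_handle','stand','spool','spool_face','spool_rest','flux_bottle','heat_sink','relay_module'):
        for d in vision.regions_of(n,t)[:4]:
            ys,xs=np.nonzero(d['pixels']);print(n,t,round(d['conf'],2),np.round(d['uv']),len(xs),xs.min(),xs.max(),ys.min(),ys.max(),onz(S[n],d['uv'],.03).round(3))
cv2.imwrite('pics/a.png',S['scene']['pixels'])
E
```

```text
{'time_s': np.float64(0.0), 'joints': array([-1.263,  0.478,  0.022,  1.556, -0.012,  1.109, -0.083]), 'joint_velocities': array([ 0.   , -0.   ,  0.001,  0.001,  0.   ,  0.002, -0.001]), 'joint_torque': array([ 0.0000e+00, -5.9646e+01,  1.6090e+00, -2.8120e+01,  1.3000e-02,
        9.0000e-03,  0.0000e+00]), 'ee_pos': array([0.272, 0.617, 0.238]), 'tool_rot': array([-0.   ,  0.206,  0.978, -0.001]), 'ft_force': array([-0.914,  0.812, -0.429]), 'torque': array([-0.032,  0.025, -0.006]), 'grasp_force': np.float64(0.0), 'opening': np.float64(0.085)}
[[-0.915  0.404 -0.001]
 [ 0.404  0.915 -0.002]
 [-0.    -0.002 -1.   ]]
scene cam [-0.114 -0.475  1.025]
scene axle 0.71 [255. 168.] 126 245 284 162 177 [0.59  0.142 0.03 ]
scene axle_handle 0.63 [257. 167.] 100 245 284 162 177 [0.597 0.142 0.03 ]
scene stand 0.94 [275. 184.] 700 255 290 160 197 [0.564 0.057 0.03 ]
scene spool 0.74 [386. 223.] 208 378 393 216 233 [ 0.586 -0.283  0.03 ]
scene spool_face 0.6 [385. 226.] 255 377 394 215 235 [ 0.578 -0.284  0.03 ]
scene spool_rest 0.98 [361. 265.] 747 346 377 242 282 [ 0.436 -0.28   0.03 ]
sce
[... 694 characters left out ...]
]
side spool 0.72 [327. 245.] 482 313 337 232 260 [ 0.578 -0.273  0.03 ]
side spool_face 0.92 [322. 244.] 509 312 337 232 260 [ 0.567 -0.269  0.03 ]
side spool_face 0.39 [313. 185.] 518 304 331 164 195 [0.565 0.041 0.03 ]
side spool_rest 0.86 [274. 254.] 915 254 294 238 270 [ 0.457 -0.296  0.03 ]
side spool_rest 0.81 [326. 263.] 440 311 342 245 268 [ 0.57 -0.34  0.03]
side spool_rest 0.36 [357. 186.] 245 350 360 169 197 [0.695 0.02  0.03 ]
side flux_bottle 0.53 [358. 184.] 307 349 360 168 197 [0.7   0.029 0.03 ]
side heat_sink 0.94 [275. 300.] 547 260 288 287 314 [ 0.463 -0.444  0.03 ]
side relay_module 0.81 [314. 301.] 602 298 335 290 313 [ 0.537 -0.456  0.03 ]
wrist cam [0.195 0.651 0.373]
```

View pics/scene0.png

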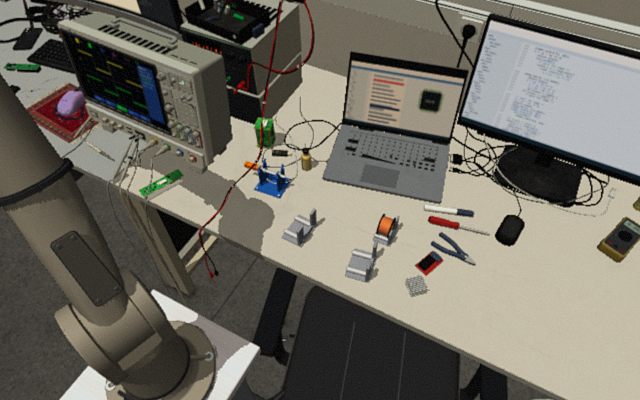

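View pics/side0.png

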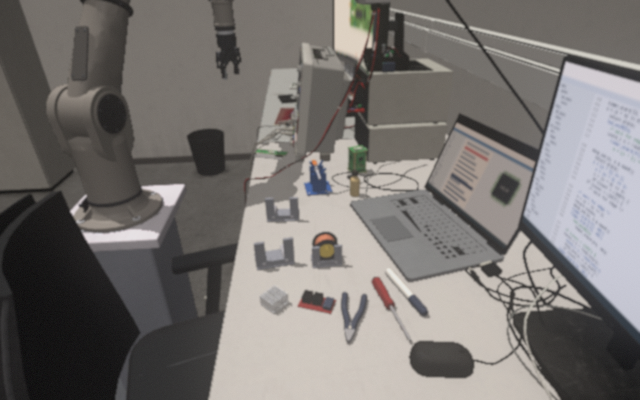

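The scene picture shows the stand at (272,184) with the handle at (257,167), and the occupied rest with the spool at (386,230). The two empty rests are at (300,228) and (361,263). The side view shows the spool's yellow bush at (325,252). I'll look closer at the bush and work out the first move.

Run:
```python
from h import *
a=cv2.imread('pics/side0.png')[225:275,300:350]; b=cv2.imread('pics/scene0.png')[150:250,240:400]
a=cv2.resize(a,(400,400),interpolation=cv2.INTER_CUBIC);b=cv2.resize(b,(640,400),interpolation=cv2.INTER_CUBIC)
cv2.imwrite('pics/c1.png',np.hstack([a,b])[:, :1040][:, :]) 
cv2.imwrite('pics/c1.png',cv2.resize(np.hstack([a,b]),(800,308)))
s=snap('wrist');print(s['R'].round(3),s['K'].round(1))
o,R=pose();print('opt axis in tool',(R.T@s['R'].T[:,2]).round(3))
s=snap('scene')
print([onz(s,p,0).round(2) for p in [(200,168),(226,150),(130,155),(300,120)]])
```

```text
[[ 0.405  0.914 -0.   ]
 [ 0.865 -0.383  0.324]
 [ 0.296 -0.131 -0.946]] [[308.7   0.  319.1]
 [  0.  308.7 200.2]
 [  0.    0.    1. ]]
opt axis in tool [-0.324 -0.     0.946]
[array([0.53, 0.31, 0.  ]), array([0.63, 0.29, 0.  ]), array([0.47, 0.54, 0.  ]), array([0.87, 0.15, 0.  ])]
```

View pics/c1.png

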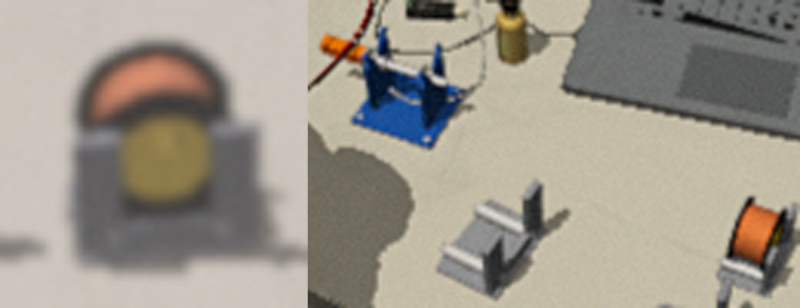

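The side crop shows the bush's -y face at (165,160), with the bore unresolved. The scene crop shows the stand with its handle end up-left at (340,48). Next I'll write a helper that turns targets into rows and go over the stand.

```bash
cat >> h.py <<'E'
def rows(p,R,wps):
    # wps: (xyz, yaw of tool x in deg, nrows); prints drive rows
    p=np.array(p);a=np.degrees(np.arctan2(R[1,0],R[0,0]));out=[]
    for q,b,n in wps:
        q=np.array(q);dp=(q-p)/n;da=((b-a+180)%360-180)/n
        for i in range(n):
            t=np.radians(a);x=np.array([np.cos(t),np.sin(t),0]);y=np.array([np.sin(t),-np.cos(t),0])
            out.append((dp@x,dp@y,-dp[2],-da));a+=da
        p=q;a=b
    for i in range(0,len(out),8): print('; '.join('%.4f %.4f %.4f %.1f'%o for o in out[i:i+8]))
E
python3 - <<'E'
from h import *
o,R=pose()
rows(o['ee_pos'],R,[((.36,.36,.33),130,6),((.55,.09,.30),90,8)])
E
```

```text
-0.0307 -0.0334 -0.0151 4.4; -0.0331 -0.0309 -0.0151 4.4; -0.0354 -0.0283 -0.0151 4.4; -0.0374 -0.0256 -0.0151 4.4; -0.0393 -0.0227 -0.0151 4.4; -0.0409 -0.0196 -0.0151 4.4; -0.0411 -0.0035 0.0038 5.0; -0.0413 0.0001 0.0038 5.0
-0.0411 0.0037 0.0038 5.0; -0.0406 0.0073 0.0038 5.0; -0.0398 0.0108 0.0038 5.0; -0.0387 0.0142 0.0038 5.0; -0.0374 0.0175 0.0038 5.0; -0.0357 0.0207 0.0038 5.0
```

>>> drive_tool(commands="-0.031 -0.033 -0.015 4.4; -0.033 -0.031 -0.015 4.4; -0.035 -0.028 -0.015 4.4; -0.037 -0.026 -0.015 4.4; -0.039 -0.023 -0.015 4.4; -0.041 -0.020 -0.015 4.4; -0.041 -0.0035 0.004 5; -0.041 0 0.004 5", gripper=0.0854)

```text
time_s: 2.6
ee_pos: [0.4062, 0.2914, 0.3218]
tool_rot: [0.0, 0.503, 0.864, 0.001]
ft_force: [1.1, 0.7, -1.1]
opening: 0.0853
grasp_force: 0.0
```

>>> drive_tool(commands="-0.041 0.004 0.004 5; -0.041 0.007 0.004 5; -0.040 0.011 0.004 5; -0.039 0.014 0.004 5; -0.037 0.0175 0.004 5; -0.036 0.021 0.004 5; 0 0 0 0")

```text
time_s: 3.48
ee_pos: [0.5489, 0.0853, 0.2972]
tool_rot: [0.001, 0.711, 0.703, -0.0]
ft_force: [0.3, -0.9, -0.0]
opening: 0.0853
grasp_force: 0.0
```

```bash
cat > look.py <<'E'
from h import *
import sys
f=sys.argv[1]; s=snap('wrist',f); np.savez('pics/'+f+'.npz',**s)
o,R=pose();print(o['time_s'],o['ee_pos'].round(4),R[:,0].round(4))
for t in sys.argv[2:]:
    for d in vision.regions_of('wrist',t)[:3]:
        ys,xs=np.nonzero(d['pixels']);print(t,round(d['conf'],2),np.round(d['uv'],1),len(xs),xs.min(),xs.max(),ys.min(),ys.max(),onz(s,d['uv'],.055).round(4))
E
python3 look.py w1.png axle axle_handle stand
```

```text
3.525 [0.5481 0.0876 0.2972] [ 6.5e-03  1.0e+00 -5.0e-04]
axle 0.8 [341.9 135.9] 907 334 349 100 205 [0.5759 0.121  0.055 ]
axle_handle 0.96 [344.  136.7] 957 333 349 99 206 [0.5784 0.12   0.055 ]
stand 0.59 [336.1 169.2] 2764 311 370 131 204 [0.5691 0.08   0.055 ]
```

View pics/w1.png

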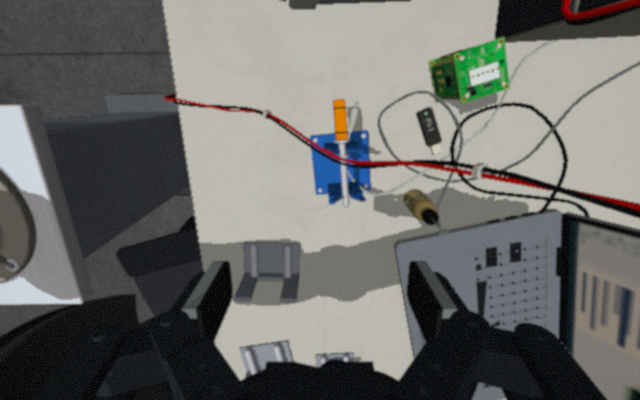

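The wrist view (up = world +y) shows the orange handle at (340,119), the rod running to the tip at (346,205), and the red cable crossing over the stand near (345,160). Now I'll find the cable's height, the handle's pose, and the spool and rest.

```bash
python3 - <<'E'
from h import *
w=np.load('pics/w1.png.npz');im=w['pixels']
hsv=cv2.cvtColor(im,cv2.COLOR_BGR2HSV)
m=((hsv[...,0]<22)&(hsv[...,0]>5)&(hsv[...,1]>170)&(hsv[...,2]>120)).astype(np.uint8)
m[:, :320]=0;m[:,365:]=0;m[150:]=0
ys,xs=np.nonzero(m);print(len(xs),xs.min(),xs.max(),ys.min(),ys.max())
box=cv2.boxPoints(cv2.minAreaRect(np.c_[xs,ys].astype(np.float32)));print(box)
c=[xs.mean(),ys.mean()];print('handle c',onz(w,c,.060))
k=[onz(w,b,.062) for b in box];print(np.round(k,4))
tip=onz(w,(346.5,206),.057);print('tip',tip)
d=onz(w,c,.06)-tip;print('axle yaw',np.degrees(np.arctan2(d[1],d[0])),np.linalg.norm(d[:2]))
s=vision.snapshot('scene')
sc=s['pixels']
# cable: for scene points along cable, distance to wrist rays
for z in (0.06,.1,.15,.2,.25,.3):
    print(z,[proj(s,onz(w,p,z)).round() for p in [(265,115),(310,146),(345,162),(478,172)]])
E
python3 - <<'E'
import cv2
b=cv2.imread('pics/scene0.png')[90:250,190:350]
cv2.imwrite('pics/c2.png',cv2.resize(b,(600,600),interpolation=cv2.INTER_CUBIC))
E
```

```text
405 334 346 100 138
[[333.55316 100.29648]
 [344.10626  99.59294]
 [346.65936 137.88939]
 [336.10626 138.59293]]
handle c [0.57310234 0.14109861 0.06      ]
[[0.5653 0.1621 0.062 ]
 [0.5774 0.1627 0.062 ]
 [0.581  0.1195 0.062 ]
 [0.5685 0.1188 0.062 ]]
tip [0.58278331 0.03162589 0.057     ]
axle yaw 95.05367528425732 0.10989994888885792
0.06 [array([232., 185.]), array([253., 177.]), array([267., 170.]), array([300., 136.])]
0.1 [array([230., 173.]), array([250., 166.]), array([262., 160.]), array([293., 130.])]
0.15 [array([228., 158.]), array([245., 152.]), array([256., 147.]), array([283., 121.])]
0.2 [array([226., 142.]), array([240., 138.]), array([250., 133.]), array([273., 112.])]
0.25 [array([223., 126.]), array([235., 122.]), array([243., 118.]), array([262., 101.])]
0.3 [array([220., 108.]), array([229., 105.]), array([235., 103.]), array([250.,  90.])]
```

View pics/c2.png

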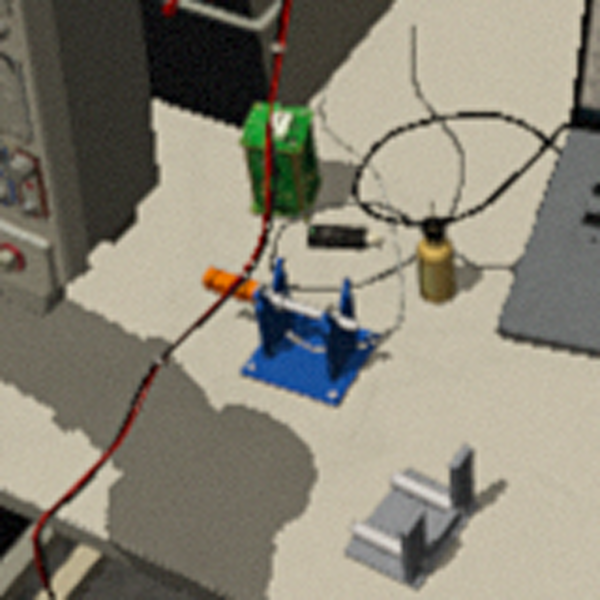

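The cable's tie at scene (232,186) matches wrist (265,115) at z≈0.06. The cable crosses at about z≈0.11 over the near upright and clear of the handle, so I'll descend on the handle in stages and watch the force.

Run:
```python
from h import *
o,R=pose()
rows(o['ee_pos'],R,[((.573,.143,.14),95,5),((.573,.143,.10),95,2)])
```

```text
0.0105 0.0051 0.0315 -1.0; 0.0104 0.0053 0.0315 -1.0; 0.0103 0.0055 0.0315 -1.0; 0.0102 0.0057 0.0315 -1.0; 0.0101 0.0059 0.0315 -1.0; 0.0000 0.0000 0.0200 -0.0; 0.0000 0.0000 0.0200 -0.0
```

>>> drive_tool(commands="0.0105 0.005 0.0315 -1; 0.0104 0.0053 0.0315 -1; 0.0103 0.0055 0.0315 -1; 0.010 0.0057 0.0315 -1; 0.010 0.006 0.0315 -1; 0 0 0.02 0; 0 0 0.02 0; 0 0 0 0", gripper=0.05)

```text
time_s: 4.72
ee_pos: [0.5722, 0.142, 0.0986]
tool_rot: [-0.001, 0.676, 0.737, -0.001]
ft_force: [-0.5, 0.4, 0.4]
opening: 0.0499
grasp_force: 0.0
```

```bash
python3 look.py w2.png axle_handle
python3 - <<'E'
from h import *
w=np.load('pics/w2.png.npz');im=w['pixels']
hsv=cv2.cvtColor(im,cv2.COLOR_BGR2HSV)
m=((hsv[...,0]<22)&(hsv[...,0]>5)&(hsv[...,1]>170)&(hsv[...,2]>100)).astype(np.uint8)
n,l,st,ce=cv2.connectedComponentsWithStats(m);i=1+st[1:,4].argmax();print(st[i])
ys,xs=np.nonzero(l==i)
box=cv2.boxPoints(cv2.minAreaRect(np.c_[xs,ys].astype(np.float32)))
print(box.round(),np.round([onz(w,b,.062) for b in box],4)); print(proj(w,(.573,.141,.062)))
E
```

```text
4.775 [0.5731 0.1419 0.0997] [-8.480e-02  9.964e-01  2.000e-04]
axle_handle 0.67 [325.6 262. ] 2790 309 336 200 364 [0.5769 0.122  0.055 ]
axle_handle 0.23 [328.6 287.1] 8129 274 370 231 364 [0.5807 0.1029 0.055 ]
[ 312  201   22   60 1240]
[[312. 201.]
 [333. 201.]
 [333. 260.]
 [312. 260.]] [[0.5647 0.1659 0.062 ]
 [0.577  0.167  0.062 ]
 [0.5809 0.1279 0.062 ]
 [0.5677 0.1267 0.062 ]]
[322.31035425 240.23551028]
```

View pics/w2.png

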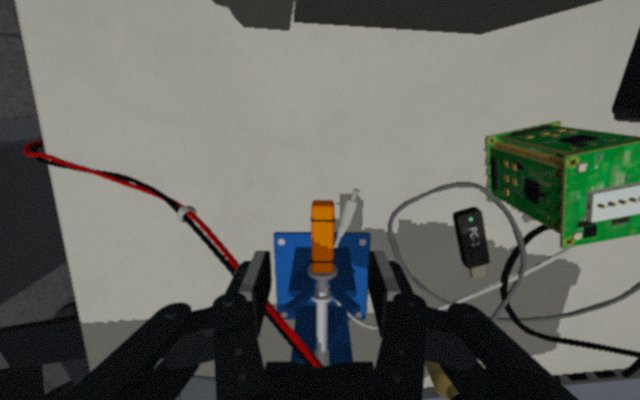

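The handle at (322,238) sits centred between the fingers, the collar is at (322,278), and the cable passes to the lower left with no contact force. Descending and gripping.

>>> drive_tool(commands="0 0 0.014 0; 0 0 0.014 0; 0 0 0.014 0; 0 0 0.0125 0; 0 0 0 0")

```text
time_s: 5.45
ee_pos: [0.5727, 0.1407, 0.0439]
tool_rot: [-0.001, 0.677, 0.736, -0.001]
ft_force: [-0.4, -0.3, 0.3]
opening: 0.05
grasp_force: 0.0
```

>>> drive_tool(commands="0 0 0 0; 0 0 0 0; 0 0 0 0; 0 0 0 0; 0 0 0 0", gripper=0.0)

```text
time_s: 6.08
ee_pos: [0.574, 0.1411, 0.0457]
tool_rot: [0.0, 0.677, 0.736, 0.0]
ft_force: [0.2, -0.2, 2.6]
opening: 0.013
grasp_force: 61.5
```

>>> drive_tool(commands="0 0 -0.008 0; 0 0 -0.01 0; 0 0 -0.01 0; 0 0 -0.008 0; 0 0 -0.006 0; 0 0 -0.006 0; 0 0 0 0")

```text
time_s: 6.95
ee_pos: [0.5739, 0.1411, 0.0937]
tool_rot: [0.0, 0.677, 0.736, 0.0]
ft_force: [-0.6, -0.8, -0.0]
opening: 0.0127
grasp_force: 61.2
```

>>> drive_tool(commands="0 0 -0.006 0; 0 0 -0.006 0; 0 0 -0.006 0; 0 0 -0.008 0; 0 0 -0.008 0; 0 0 -0.008 0; 0 0 -0.008 0")

```text
time_s: 7.82
ee_pos: [0.5737, 0.1411, 0.1439]
tool_rot: [0.0, 0.677, 0.736, 0.0]
ft_force: [-0.5, 0.4, -0.8]
opening: 0.0129
grasp_force: 61.2
```

No contact with the cable and the axle is out. Next stop is above the spool for a view.

Run:
```python
from h import *
o,R=pose()
rows(o['ee_pos'],R,[((.574,.141,.21),95,2),((.565,-.22,.25),90,8)])
```

```text
-0.0000 0.0002 -0.0330 -0.1; -0.0000 0.0002 -0.0330 -0.1; -0.0449 -0.0051 -0.0050 0.6; -0.0449 -0.0046 -0.0050 0.6; -0.0450 -0.0041 -0.0050 0.6; -0.0450 -0.0036 -0.0050 0.6; -0.0450 -0.0031 -0.0050 0.6; -0.0451 -0.0026 -0.0050 0.6
-0.0451 -0.0021 -0.0050 0.6; -0.0451 -0.0016 -0.0050 0.6
```

>>> drive_tool(commands="0 0 -0.033 0; 0 0 -0.033 0; -0.045 -0.005 -0.005 0.6; -0.045 -0.0046 -0.005 0.6; -0.045 -0.004 -0.005 0.6; -0.045 -0.0036 -0.005 0.6; -0.045 -0.003 -0.005 0.6; -0.045 -0.0026 -0.005 0.6")

```text
time_s: 8.82
ee_pos: [0.5661, -0.1312, 0.2399]
tool_rot: [0.0, 0.7, 0.714, 0.0]
ft_force: [1.4, 0.1, -0.2]
opening: 0.0129
grasp_force: 61.2
```

>>> drive_tool(commands="-0.045 -0.002 -0.005 0.6; -0.045 -0.0016 -0.005 0.6; 0 0 0 0; 0 0 0 0")

```text
time_s: 9.32
ee_pos: [0.5641, -0.2193, 0.2492]
tool_rot: [-0.0, 0.707, 0.707, 0.0]
ft_force: [0.2, 0.6, -0.8]
opening: 0.0128
grasp_force: 61.2
```

```bash
python3 look.py w3.png spool spool_face spool_rest axle
```

```text
9.375 [ 0.5643 -0.2184  0.2491] [-0.0012  1.      0.0011]
spool 0.8 [329.6 223.6] 1378 302 351 207 247 [ 0.575  -0.2769  0.055 ]
spool_face 0.63 [329.9 219.1] 1374 302 350 207 247 [ 0.5753 -0.2713  0.055 ]
spool_rest 0.7 [326.7 204.4] 644 300 355 199 250 [ 0.5715 -0.2533  0.055 ]
spool_rest 0.58 [232.2 211.8] 3852 188 271 180 254 [ 0.4636 -0.2621  0.055 ]
spool_rest 0.58 [233.5  40.3] 5492 173 276 1 73 [ 0.4811 -0.0863  0.055 ]
axle 0.98 [320.4 298.7] 3726 303 336 235 366 [ 0.5644 -0.38    0.055 ]
```

View pics/w3.png

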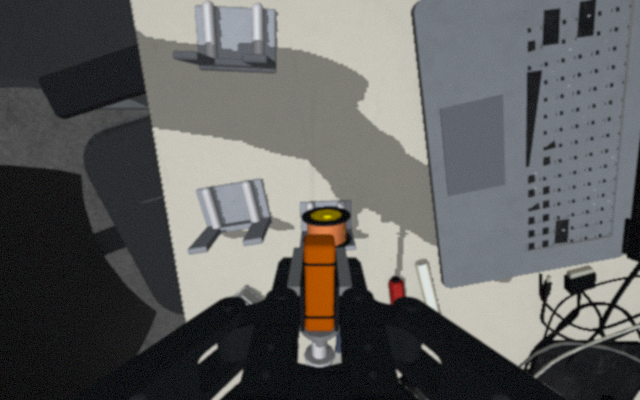

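The picture shows the spool face edge-on at (326,216) with the yellow bush top. The bore is hidden, so I'll move back and yaw the tool 90° so the camera sees the +y face obliquely.

Run:
```python
from h import *
o,R=pose();print(o['joints'].round(2))
rows(o['ee_pos'],R,[((.52,-.08,.125),0,9)])
```

```text
[-0.17  0.39  0.57  1.75 -0.24  1.07  0.49]
0.0154 -0.0049 0.0138 10.0; 0.0143 -0.0075 0.0138 10.0; 0.0128 -0.0099 0.0138 10.0; 0.0109 -0.0120 0.0138 10.0; 0.0086 -0.0137 0.0138 10.0; 0.0061 -0.0150 0.0138 10.0; 0.0034 -0.0158 0.0138 10.0; 0.0006 -0.0162 0.0138 10.0
-0.0022 -0.0160 0.0138 10.0
```

>>> drive_tool(commands="0.0154 -0.005 0.0138 10; 0.0143 -0.0075 0.0138 10; 0.0128 -0.01 0.0138 10; 0.011 -0.012 0.0138 10; 0.0086 -0.0137 0.0138 10; 0.006 -0.015 0.0138 10; 0.0034 -0.0158 0.0138 10; 0.0006 -0.016 0.0138 10")

```text
time_s: 10.58
ee_pos: [0.5245, -0.0954, 0.1386]
tool_rot: [-0.0, 0.996, 0.085, 0.0]
ft_force: [-0.2, -0.0, -1.1]
opening: 0.0124
grasp_force: 61.1
```

>>> drive_tool(commands="-0.002 -0.016 0.0138 10; 0 0 0 0; 0 0 0 0")

```text
time_s: 10.95
ee_pos: [0.5203, -0.0817, 0.1257]
tool_rot: [0.0, 1.0, 0.002, 0.001]
ft_force: [0.5, -0.3, -0.4]
opening: 0.0132
grasp_force: 61.1
```

```bash
python3 look.py w4.png spool spool_face
python3 - <<'E'
from h import *
w=np.load('pics/w4.png.npz')
print(proj(w,(.574,-.26,.038)))
u,v=proj(w,(.574,-.27,.04)).astype(int)
u0=min(max(u-70,0),500);v0=max(v-60,0)
print(u0,v0);cv2.imwrite('pics/c4.png',cv2.resize(w['pixels'][v0:v0+120,u0:u0+140],(700,600),interpolation=cv2.INTER_CUBIC))
E
```

```text
11.0 [ 0.5204 -0.082   0.1259] [1.     0.002  0.0015]
spool 0.95 [599.3 142.9] 6278 555 639 98 184 [ 0.5729 -0.2672  0.055 ]
spool_face 0.89 [602.  140.8] 6414 555 639 97 185 [ 0.5743 -0.2686  0.055 ]
[569.234253   137.84160469]
500 78
```

View pics/c4.png

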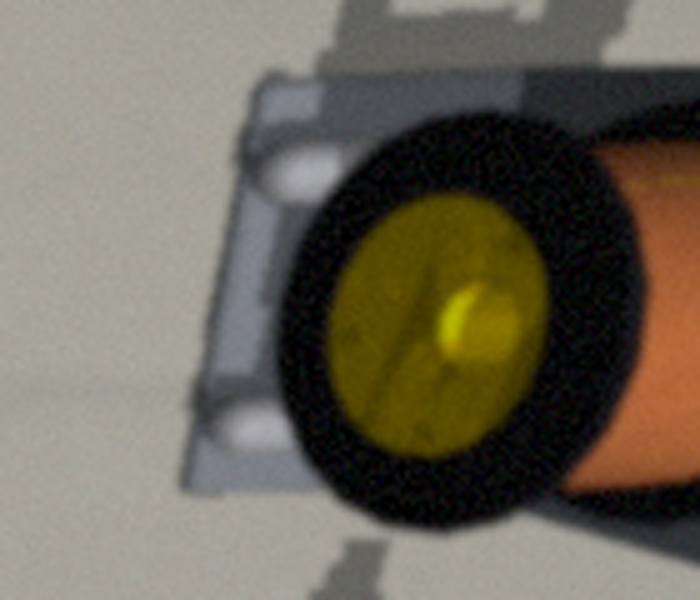

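The crop shows the bush ellipse at crop (438,326) and the bore at (480,325) (image px ≈ (596,143)), so the bore lies mainly up from centre. Next is fitting the face pose.

Run:
```python
from h import *
from scipy.optimize import least_squares
w=np.load('pics/w4.png.npz');im=cv2.GaussianBlur(w['pixels'],(3,3),0)
hsv=cv2.cvtColor(im,cv2.COLOR_BGR2HSV)
m=((hsv[...,0]>22)&(hsv[...,0]<36)&(hsv[...,1]>120)&(hsv[...,2]>45)).astype(np.uint8);m[:, :530]=0;m[190:]=0;m[:90]=0
n,l,st,ce=cv2.connectedComponentsWithStats(m);i=1+st[1:,4].argmax();print(st[i])
c=max(cv2.findContours((l==i).astype(np.uint8),0,1)[0],key=len)
c=cv2.convexHull(c)[:,0].astype(float);print(cv2.fitEllipse(c.astype(np.float32)))
g=[onz(w,(500+262/5,78+80/5),.004),onz(w,(500+187/5,78+490/5),.004)]
d=g[0]-g[1];yr=np.degrees(np.arctan2(d[1],d[0]));mid=(g[0]+g[1])/2;print('rest edge',np.round(g,4),'len',np.linalg.norm(d),'yaw x',yr)
def plane(uv,cen,a):
    nrm=np.array([-np.sin(a),np.cos(a),0]);C,D=ray(w,uv);P=C+D*(((cen-C)@nrm)/(D@nrm));q=P-cen
    return P,np.array([q@np.array([np.cos(a),np.sin(a),0]),q[2]])
dil=.5 # px: contour passes pixel centres inside
cc=c+dil*(c-c.mean(0))/np.linalg.norm(c-c.mean(0),axis=1)[:,None]
def f(p,a=None,full=False):
    a=p[2] if a is None else a
    return [np.linalg.norm(plane(u,np.array([p[0],p[1],.038]),a)[1])-.018 for u in cc]
s=least_squares(f,[.574,-.26,0]);print('fit',s.x.round(4),np.degrees(s.x[2]),np.std(s.fun)*1e3)
s2=least_squares(lambda p:f(p,np.radians(yr)),[.574,-.26]);print('fit2',s2.x.round(4),np.std(s2.fun)*1e3)
a=np.radians(yr);print('face from rest edge',mid[:2]-(.025-.017)*np.array([-np.sin(a),np.cos(a)]))
for cen,a in((s.x[:2],s.x[2]),(s2.x,np.radians(yr))):
  for uv in((596.2,143),(596,142.8)):
    P,q=plane(uv,np.array([*cen,.038]),a);print('bore',P.round(4),(q*1e3).round(2),np.linalg.norm(q)*1e3)
```

```text
[ 566  117   44   52 1786]
((586.9736328125, 142.49224853515625), (42.45419692993164, 53.22867202758789), 18.066558837890625)
rest edge [[ 0.6037 -0.265   0.004 ]
 [ 0.5373 -0.2685  0.004 ]] len 0.06650426925689115 yaw x 3.0016074429255672
fit [ 0.5705 -0.2724  0.0388] 2.222534328715224 0.15696418101931184
fit2 [ 0.5705 -0.2724] 0.13025546554481718
face from rest edge [ 0.57092208 -0.27476429]
bore [ 0.5717 -0.2724  0.0469] [1.18 8.92] 8.99418456423385
bore [ 0.5718 -0.2724  0.0467] [1.29 8.72] 8.81670281704598
bore [ 0.5717 -0.2724  0.0469] [1.19 8.93] 9.007133634528396
bore [ 0.5718 -0.2723  0.0467] [1.29 8.74] 8.831402307920015
```

Bore ≈ (0.5716, −0.272, 0.046), about 8 mm up from the face centre, and the face yaw ≈ 2.6°. Next I'll turn back and line up with a 15 mm standoff.

Run:
```python
from h import *
o,R=pose()
rows(o['ee_pos'],R,[((.567,-.12,.11),92.6,9),((.566,-.147,.0365),92.6,5)])
```

```text
0.0052 0.0042 0.0018 -10.3; 0.0044 0.0051 0.0018 -10.3; 0.0034 0.0058 0.0018 -10.3; 0.0023 0.0063 0.0018 -10.3; 0.0011 0.0066 0.0018 -10.3; -0.0001 0.0067 0.0018 -10.3; -0.0012 0.0066 0.0018 -10.3; -0.0024 0.0062 0.0018 -10.3
-0.0035 0.0057 0.0018 -10.3; -0.0054 -0.0004 0.0147 -0.0; -0.0054 -0.0004 0.0147 -0.0; -0.0054 -0.0004 0.0147 -0.0; -0.0054 -0.0004 0.0147 -0.0; -0.0054 -0.0004 0.0147 -0.0
```

>>> drive_tool(commands="0.005 0.004 0.002 -10.3; 0.0044 0.005 0.002 -10.3; 0.0034 0.006 0.002 -10.3; 0.0023 0.006 0.002 -10.3; 0.001 0.0066 0.002 -10.3; 0 0.0067 0.002 -10.3; -0.001 0.0066 0.002 -10.3; -0.0024 0.006 0.002 -10.3")

```text
time_s: 12.1
ee_pos: [0.5614, -0.1155, 0.1096]
tool_rot: [0.0, 0.751, 0.661, 0.0]
ft_force: [1.3, 0.8, -0.6]
opening: 0.0125
grasp_force: 61.1
```

>>> drive_tool(commands="-0.0035 0.006 0 -10.3; -0.0054 -0.0004 0.0147 0; -0.0054 -0.0004 0.0147 0; -0.0054 -0.0004 0.0147 0; -0.0054 -0.0004 0.0147 0; -0.0054 -0.0004 0.0147 0; 0 0 0 0; 0 0 0 0")

```text
time_s: 13.1
ee_pos: [0.5659, -0.1458, 0.0357]
tool_rot: [0.0, 0.69, 0.723, 0.0]
ft_force: [0.9, -0.3, -0.9]
opening: 0.0128
grasp_force: 61.1
```

Run:
```python
from h import *
S={n:snap(n,n+'5.png') for n in('scene','side','wrist')}
np.savez('pics/w5.npz',**S['wrist'])
o,R=pose();print(o['time_s'],o['ee_pos'].round(4),np.degrees(np.arctan2(R[1,0],R[0,0])),R[2].round(4))
tip=o['ee_pos']-R[:,0]*.1105-R[:,2]*.0095
b=np.array([.5716,-.2724,.046])
out=[]
for n in('scene','side'):
    s=S[n];print(n,'tip',proj(s,tip).round(1),'bore',proj(s,b).round(1))
    u,v=proj(s,b).astype(int);out.append(cv2.resize(s['pixels'][v-30:v+20,u-25:u+25],(400,400),interpolation=cv2.INTER_CUBIC))
    print(u-25,v-30)
cv2.imwrite('pics/c5.png',np.hstack(out))
```

```text
13.25 [ 0.5662 -0.1456  0.0362] 92.69650953998266 [-0.      0.0011 -1.    ]
scene tip [374.8 219.9] bore [380.4 222.1]
355 192
side tip [323.5 235.1] bore [324.1 238.9]
299 208
```

View pics/c5.png

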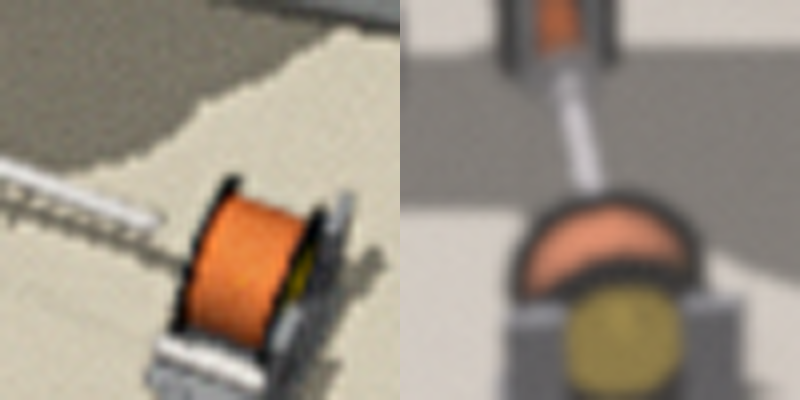

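The tip shows at crop (160,220), which is scene px (375,219.5) against a predicted (374.8,219.9), so alignment is good. Advancing to feel.

>>> drive_tool(commands="-0.004 0 0 0; -0.004 0 0 0; -0.003 0 0 0; -0.002 0 0 0; 0 0 0 0")

```text
time_s: 13.88
ee_pos: [0.5662, -0.1591, 0.0356]
tool_rot: [-0.0, 0.691, 0.723, -0.0]
ft_force: [0.2, -0.6, -1.0]
opening: 0.0127
grasp_force: 61.1
```

>>> drive_tool(commands="-0.002 0 0 0; -0.002 0 0 0; 0 0 0 0")

```text
time_s: 14.25
ee_pos: [0.5665, -0.163, 0.0356]
tool_rot: [0.0, 0.691, 0.723, -0.0]
ft_force: [-0.1, 0.1, -1.2]
opening: 0.0132
grasp_force: 61.1
```

>>> drive_tool(commands="-0.002 0 0 0; -0.001 0 0 0; 0 0 0 0")

```text
time_s: 14.62
ee_pos: [0.5666, -0.166, 0.0356]
tool_rot: [0.0, 0.69, 0.723, -0.0]
ft_force: [0.1, 0.2, -1.0]
opening: 0.0129
grasp_force: 61.1
```

>>> drive_tool(commands="-0.002 0 0 0; -0.002 0 0 0; -0.002 0 0 0; 0 0 0 0")

```text
time_s: 15.12
ee_pos: [0.5669, -0.1722, 0.0356]
tool_rot: [0.0, 0.691, 0.723, -0.0]
ft_force: [-0.0, 0.4, -0.3]
opening: 0.0129
grasp_force: 61.1
```

>>> drive_tool(commands="-0.002 0 0 0; -0.002 0 0 0; -0.002 0 0 0; 0 0 0 0")

```text
time_s: 15.62
ee_pos: [0.5671, -0.1781, 0.0356]
tool_rot: [0.0, 0.691, 0.723, -0.0]
ft_force: [0.5, 0.1, -0.6]
opening: 0.0128
grasp_force: 61.2
```

>>> drive_tool(commands="-0.003 0 0 0; -0.004 0 0 0; -0.004 0 0 0; -0.004 0 0 0; -0.003 0 0 0; 0 0 0 0")

```text
time_s: 16.38
ee_pos: [0.568, -0.1962, 0.0356]
tool_rot: [0.0, 0.691, 0.723, -0.0]
ft_force: [1.1, -0.5, -1.2]
opening: 0.0126
grasp_force: 61.2
```

>>> drive_tool(commands="-0.004 0 0 0; -0.004 0 0 0; -0.004 0 0 0; -0.004 0 0 0; -0.003 0 0 0; 0 0 0 0")

```text
time_s: 17.12
ee_pos: [0.5689, -0.2152, 0.0356]
tool_rot: [0.0, 0.691, 0.723, -0.0]
ft_force: [0.4, 0.4, -0.4]
opening: 0.0127
grasp_force: 61.2
```

>>> drive_tool(commands="-0.002 0 0 0; -0.002 0 0 0; -0.002 0 0 0; 0 0 0 0")

```text
time_s: 17.62
ee_pos: [0.5692, -0.221, 0.0356]
tool_rot: [0.0, 0.69, 0.723, -0.0]
ft_force: [0.2, -0.5, -0.2]
opening: 0.0127
grasp_force: 61.2
```

Now the last millimetres in small steps, until force appears.

>>> drive_tool(commands="-0.002 0 0 0; -0.0015 0 0 0; 0 0 0 0")

```text
time_s: 18.0
ee_pos: [0.5693, -0.2245, 0.0356]
tool_rot: [0.0, 0.691, 0.723, -0.0]
ft_force: [-0.2, -0.5, 0.1]
opening: 0.0129
grasp_force: 61.2
```

>>> drive_tool(commands="-0.0015 0 0 0; 0 0 0 0")

```text
time_s: 18.25
ee_pos: [0.5694, -0.2259, 0.0356]
tool_rot: [0.0, 0.69, 0.723, -0.0]
ft_force: [-0.1, 0.2, 1.5]
opening: 0.0129
grasp_force: 61.2
```

>>> drive_tool(commands="-0.0015 0 0 0; 0 0 0 0")

```text
time_s: 18.5
ee_pos: [0.5695, -0.227, 0.0356]
tool_rot: [-0.0, 0.69, 0.723, 0.0]
ft_force: [0.5, 1.2, 0.4]
opening: 0.0125
grasp_force: 61.2
```

>>> drive_tool(commands="-0.001 0 0 0; 0 0 0 0")

```text
time_s: 18.75
ee_pos: [0.5695, -0.2277, 0.0355]
tool_rot: [-0.0, 0.69, 0.724, 0.0]
ft_force: [-0.1, 2.2, 0.2]
opening: 0.0131
grasp_force: 61.3
```

>>> drive_tool(commands="-0.001 0 0 0; 0 0 0 0")

```text
time_s: 19.0
ee_pos: [0.5695, -0.2278, 0.0354]
tool_rot: [-0.001, 0.69, 0.724, 0.0]
ft_force: [-1.0, 5.2, 0.8]
opening: 0.0133
grasp_force: 61.4
```

>>> drive_tool(commands="-0.001 0 0 0; 0 0 0 0")

```text
time_s: 19.25
ee_pos: [0.5695, -0.2278, 0.0353]
tool_rot: [-0.002, 0.69, 0.724, 0.001]
ft_force: [-0.8, 7.2, 2.6]
opening: 0.0129
grasp_force: 61.6
```

The ring is against the spool at about 7 N. Relieve slightly and lift.

>>> drive_tool(commands="0.0015 0 0 0; 0.001 0 0 0; 0 0 -0.002 0; 0 0 -0.003 0; 0 0 -0.004 0; 0 0 -0.005 0; 0 0 -0.006 0; 0 0 -0.008 0")

```text
time_s: 20.25
ee_pos: [0.5694, -0.2281, 0.0641]
tool_rot: [0.0, 0.691, 0.723, -0.0]
ft_force: [1.2, 0.4, -3.1]
opening: 0.0128
grasp_force: 60.8
```

>>> drive_tool(commands="0 0 -0.010 0; 0 0 -0.014 0; 0 0 -0.018 0; 0 0 -0.020 0; 0 0 -0.020 0; 0 0 -0.016 0; 0 0 -0.01 0; 0 0 0 0")

```text
time_s: 21.25
ee_pos: [0.5699, -0.2278, 0.1723]
tool_rot: [0.001, 0.69, 0.723, 0.0]
ft_force: [0.1, 0.6, -2.7]
opening: 0.013
grasp_force: 60.9
```

Run:
```python
from h import *
S={n:snap(n,n+'6.png') for n in('scene','side','wrist')}
o,R=pose();print(o['time_s'],o['ee_pos'].round(4),np.degrees(np.arctan2(R[1,0],R[0,0])),R[2].round(4),o['ft_force'].round(2),o['torque'].round(3))
h=o['ee_pos']-R[:,0]*.063-R[:,2]*.0095;out=[]
for n in('scene','side'):
    s=S[n];u,v=proj(s,h).astype(int);out.append(cv2.resize(s['pixels'][v-30:v+30,u-30:u+30],(400,400),interpolation=cv2.INTER_CUBIC));print(n,u-30,v-30,proj(s,o['ee_pos']-R[:,0]*.1105-R[:,2]*.0095),proj(s,o['ee_pos']-R[:,0]*.0265-R[:,2]*.0095))
cv2.imwrite('pics/c6.png',np.hstack(out))
rows(o['ee_pos'],R,[((.574,.06,.17),94.8,8),((.574,.141,.145),94.8,4)])
```

```text
21.4 [ 0.569  -0.2275  0.1708] 92.68086402102502 [ 5.0e-04 -1.4e-03 -1.0e+00] [-0.09  0.63 -2.67] [ 0.135 -0.011  0.001]
scene 362 162 [410.91221382 199.11266398] [378.33097699 187.73448888]
side 294 160 [327.21827095 201.8639829 ] [321.96827165 183.29164072]
0.0359 0.0023 0.0001 -0.3; 0.0359 0.0025 0.0001 -0.3; 0.0358 0.0026 0.0001 -0.3; 0.0358 0.0028 0.0001 -0.3; 0.0358 0.0030 0.0001 -0.3; 0.0358 0.0031 0.0001 -0.3; 0.0358 0.0033 0.0001 -0.3; 0.0358 0.0035 0.0001 -0.3
0.0202 0.0017 0.0063 -0.0; 0.0202 0.0017 0.0063 -0.0; 0.0202 0.0017 0.0063 -0.0; 0.0202 0.0017 0.0063 -0.0
```

View pics/c6.png

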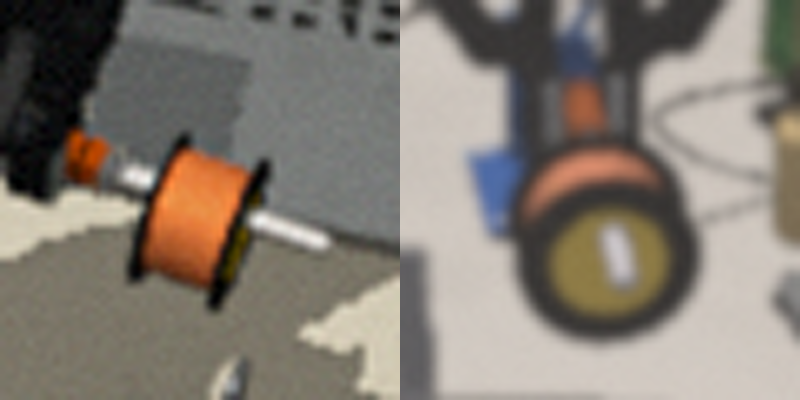

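The spool hangs on the axle: in the scene crop the rod sticks out to (325,242), which is px (410.7,198) as predicted, with no sag. Now I'll carry it gently to the stand.

>>> drive_tool(commands="0.005 0.0003 0 0; 0.010 0.0006 0 0; 0.015 0.001 0 0; 0.020 0.0012 0 0; 0.020 0.0012 0 0; 0.020 0.0012 0 0; 0.020 0.0012 0 0; 0.020 0.0012 0 0")

```text
time_s: 22.4
ee_pos: [0.5713, -0.096, 0.1716]
tool_rot: [0.0, 0.69, 0.724, 0.0]
ft_force: [-0.5, 0.6, -2.4]
opening: 0.0128
grasp_force: 60.9
```

>>> drive_tool(commands="0.022 0.0013 0 -0.3; 0.022 0.0013 0 -0.3; 0.022 0.0013 0 -0.3; 0.022 0.0013 0 -0.3; 0.022 0.0013 0 -0.3; 0.022 0.0013 0 -0.3; 0.022 0.0013 0 -0.3; 0.022 0.0013 0 0")

```text
time_s: 23.4
ee_pos: [0.5702, 0.0803, 0.1716]
tool_rot: [0.0, 0.677, 0.736, 0.0]
ft_force: [-0.2, 0.6, -2.1]
opening: 0.013
grasp_force: 60.9
```

>>> drive_tool(commands="0.020 0.002 0 0; 0.016 0.001 0 0; 0.012 0.001 0 0; 0.008 0 0 0; 0.004 0 0 0; 0 0 0 0; 0 0 0 0")

```text
time_s: 24.28
ee_pos: [0.5693, 0.1382, 0.1716]
tool_rot: [0.0, 0.677, 0.736, -0.0]
ft_force: [-0.5, 0.6, -2.1]
opening: 0.0128
grasp_force: 60.9
```

Run:
```python
from h import *
S={n:snap(n,n+'7.png') for n in('scene','side')}
o,R=pose();print(o['time_s'],o['ee_pos'].round(4),np.degrees(np.arctan2(R[1,0],R[0,0])),R[2].round(4),o['ft_force'].round(2),o['torque'].round(3))
h=o['ee_pos']-R[:,0]*.063-R[:,2]*.0095;out=[]
for n in('scene','side'):
    s=S[n];u,v=proj(s,h).astype(int);out.append(cv2.resize(s['pixels'][v-20:v+50,u-35:u+35],(400,400),interpolation=cv2.INTER_CUBIC));print(n,u-35,v-20)
cv2.imwrite('pics/c7.png',np.hstack(out))
rows(o['ee_pos'],R,[((.574,.1411,.10),94.8,8)])
```

```text
24.375 [0.5693 0.1383 0.1716] 94.72373662417465 [-2.e-04  0.e+00 -1.e+00] [-0.64  0.15 -2.75] [ 0.12  -0.031  0.021]
scene 230 122
side 279 112
0.0003 0.0006 0.0090 -0.0; 0.0003 0.0006 0.0090 -0.0; 0.0003 0.0006 0.0090 -0.0; 0.0003 0.0006 0.0090 -0.0; 0.0003 0.0006 0.0090 -0.0; 0.0003 0.0006 0.0090 -0.0; 0.0003 0.0006 0.0090 -0.0; 0.0003 0.0006 0.0090 -0.0
```

View pics/c7.png

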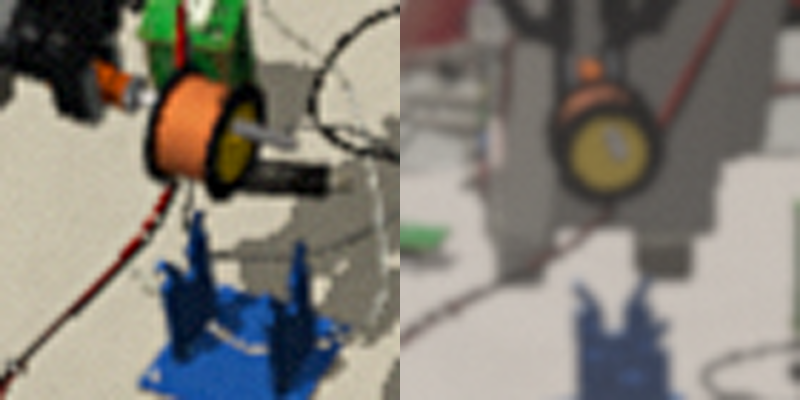

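The scene crop shows the spool hanging at (205,135) above the stand uprights at (185,290) and (290,310). Now lowering.

>>> drive_tool(commands="0.0003 0.0006 0.008 0; 0.0003 0.0006 0.009 0; 0.0003 0.0006 0.009 0; 0.0003 0.0006 0.009 0; 0.0003 0.0006 0.009 0; 0.0003 0.0006 0.009 0; 0.0003 0.0006 0.008 0; 0.0003 0.0006 0.006 0")

```text
time_s: 25.38
ee_pos: [0.5738, 0.1417, 0.104]
tool_rot: [-0.0, 0.677, 0.736, -0.0]
ft_force: [-0.4, -0.0, -2.0]
opening: 0.0131
grasp_force: 60.9
```

>>> drive_tool(commands="0 0 0.004 0; 0 0 0 0; 0 0 0 0")

```text
time_s: 25.75
ee_pos: [0.574, 0.1417, 0.1009]
tool_rot: [0.0, 0.677, 0.736, 0.0]
ft_force: [0.6, 0.8, -2.2]
opening: 0.013
grasp_force: 60.9
```

Run:
```python
from h import *
o,R=pose();print(o['time_s'],o['ee_pos'].round(4),np.degrees(np.arctan2(R[1,0],R[0,0])),o['ft_force'].round(2),o['torque'].round(3))
rows(o['ee_pos'],R,[((.574,.1411,.06),94.8,8)])
```

```text
25.75 [0.574  0.1417 0.1009] 94.77441484758226 [ 0.58  0.82 -2.23] [ 0.098 -0.002  0.032]
-0.0001 -0.0000 0.0051 -0.0; -0.0001 -0.0000 0.0051 -0.0; -0.0001 -0.0000 0.0051 -0.0; -0.0001 -0.0000 0.0051 -0.0; -0.0001 -0.0000 0.0051 -0.0; -0.0001 -0.0000 0.0051 -0.0; -0.0001 -0.0000 0.0051 -0.0; -0.0001 -0.0000 0.0051 -0.0
```

>>> drive_tool(commands="0 0 0.005 0; 0 0 0.005 0; 0 0 0.005 0; 0 0 0.005 0; 0 0 0 0")

```text
time_s: 26.38
ee_pos: [0.5735, 0.1416, 0.08]
tool_rot: [-0.0, 0.677, 0.736, -0.0]
ft_force: [-0.9, 0.8, -2.2]
opening: 0.013
grasp_force: 60.9
```

>>> drive_tool(commands="0 0 0.005 0; 0 0 0.005 0; 0 0 0.005 0; 0 0 0.005 0; 0 0 0 0")

```text
time_s: 27.0
ee_pos: [0.5735, 0.1416, 0.0601]
tool_rot: [-0.0, 0.677, 0.736, -0.0]
ft_force: [0.1, 0.4, -3.3]
opening: 0.0128
grasp_force: 60.9
```

>>> drive_tool(commands="0 0 0.004 0; 0 0 0.004 0; 0 0 0.003 0; 0 0 0 0")

```text
time_s: 27.5
ee_pos: [0.5736, 0.1416, 0.0493]
tool_rot: [-0.0, 0.677, 0.736, -0.0]
ft_force: [-0.3, -0.5, -2.2]
opening: 0.0122
grasp_force: 60.9
```

Now the final millimetres, feeling for the seat (TCP z was ≈0.0455 when gripped).

>>> drive_tool(commands="0 0 0.002 0; 0 0 0.001 0; 0 0 0 0")

```text
time_s: 27.88
ee_pos: [0.5738, 0.1417, 0.0466]
tool_rot: [-0.0, 0.677, 0.736, -0.0]
ft_force: [-0.4, 0.2, -3.5]
opening: 0.0127
grasp_force: 60.9
```

>>> drive_tool(commands="0 0 0.001 0; 0 0 0 0; 0 0 0 0")

```text
time_s: 28.25
ee_pos: [0.574, 0.1417, 0.0458]
tool_rot: [0.0, 0.677, 0.736, 0.0]
ft_force: [-0.7, -0.2, 0.8]
opening: 0.013
grasp_force: 61.4
```

>>> drive_tool(commands="0 0 0.001 0; 0 0 0 0; 0 0 0 0")

```text
time_s: 28.62
ee_pos: [0.5741, 0.1418, 0.0453]
tool_rot: [0.0, 0.677, 0.736, 0.0]
ft_force: [-3.3, 0.0, 7.0]
opening: 0.0128
grasp_force: 62.2
```

The axle is seated. Ease off, open, and check.

>>> drive_tool(commands="0 0 -0.0008 0; 0 0 0 0")

```text
time_s: 28.88
ee_pos: [0.5741, 0.1417, 0.0456]
tool_rot: [0.0, 0.677, 0.736, 0.0]
ft_force: [-1.7, -0.7, 2.9]
opening: 0.0132
grasp_force: 61.7
```

>>> drive_tool(commands="0 0 0 0; 0 0 0 0; 0 0 0 0; 0 0 0 0; 0 0 0 0", gripper=0.045)

```text
time_s: 29.5
ee_pos: [0.5738, 0.1417, 0.0454]
tool_rot: [-0.0, 0.677, 0.736, -0.0]
ft_force: [0.0, -0.2, 0.3]
opening: 0.0447
grasp_force: 0.0
```

>>> drive_tool(commands="0 0 -0.01 0; 0 0 -0.02 0; 0 0 -0.03 0; 0 0 -0.03 0; 0 0 -0.03 0; 0 0 -0.03 0; 0 0 -0.03 0; 0 0 -0.02 0")

```text
time_s: 30.5
ee_pos: [0.5744, 0.1416, 0.2487]
tool_rot: [0.001, 0.677, 0.736, 0.002]
ft_force: [-0.1, -0.9, -0.4]
opening: 0.0452
grasp_force: 0.0
```

Run:
```python
from h import *
S={n:snap(n,n+'8.png') for n in('scene','side','wrist')}
o,R=pose();print(o['time_s'],o['ee_pos'].round(4),o['opening'])
h=np.array([.576,.078,.05]);out=[]
for n,k in(('scene',30),('side',30),('wrist',60)):
    s=S[n];u,v=proj(s,h).astype(int);u=min(max(u,k),640-k);v=min(max(v,k),400-k);out.append(cv2.resize(s['pixels'][v-k:v+k,u-k:u+k],(266,266),interpolation=cv2.INTER_CUBIC));print(n,u-k,v-k)
cv2.imwrite('pics/c8.png',np.hstack(out))
```

```text
30.65 [0.5745 0.1417 0.2474] 0.04499303253050882
scene 240 144
side 286 143
wrist 255 166
```

View pics/c8.png

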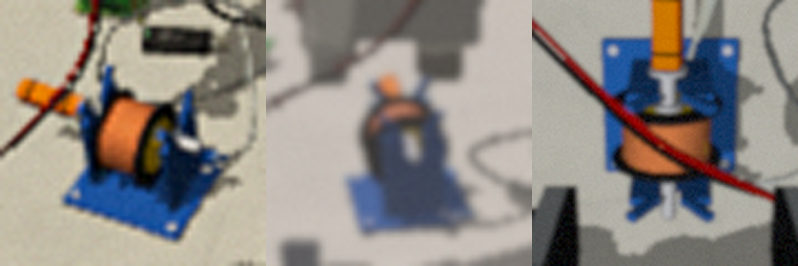

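The spool hangs between the uprights and the rod is in both notches. The wrist crop shows the flanges at rows ~113 and ~168, and the horns at ~100 and ~208. A quick check of the clearance numbers before handing in.

Run:
```python
from h import *
s=snap('wrist');o,R=pose();k=120/266
im=s['pixels']
for n,row,z in(('horn+',100,.083),('horn-',208,.083),('fl+',113,.075),('fl-',172,.07)):
    print(n,onz(s,(255+133*k,166+row*k),z).round(4))
# expected from seated pose: axle origin at TCP-26.5..-28mm
hsv=cv2.cvtColor(im,cv2.COLOR_BGR2HSV)
b=((hsv[...,0]>105)&(hsv[...,0]<125)&(hsv[...,1]>150)&(hsv[...,2]>50)).astype(np.uint8);b[:150]=0;b[270:]=0;b[:,:270]=0;b[:,:][:,365:]=0
ys,xs=np.nonzero(b);print(xs.min(),xs.max(),ys.min(),ys.max())
# base far (+y) edge corners, z=.005: crop (603,40),(738,40)
P=[onz(s,(255+(c-532)*k,166+40*k),.005) for c in(603,740)];m=(P[0]+P[1])/2;d=P[1]-P[0];d/=np.linalg.norm(d);yv=np.array([-d[1],d[0],0])
u=np.array([np.cos(np.radians(94.8)),np.sin(np.radians(94.8)),0]);c=m-u*.043;print('base edge',np.round(P,4),'stand origin',c.round(4),'axle y in stand',((np.array([.574,.1411,0])-u*.0275-c)@u).round(4))
```

```text
horn+ [0.5723 0.1109 0.083 ]
horn- [0.5767 0.0538 0.083 ]
fl+ [0.573  0.1011 0.075 ]
fl- [0.5756 0.067  0.07  ]
289 348 184 265
base edge [[0.5356 0.1149 0.005 ]
 [0.6139 0.1213 0.005 ]] stand origin [0.5784 0.0753 0.005 ] axle y in stand 0.0385
```

```bash
python3 -c "
from rig import r
print(r.job_done())"
```

```text
the job is handed in; nothing more can be done
None
```

The axle is back in both notches with the spool hanging free between the uprights, the gripper is released and clear, and the job was handed in at about 31 s; no verdict was returned.

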